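# Release the chocolate cake pack from its dispenser

### The job

Press down the orange pad of the dispenser that holds the chocolate cake, so that its gate lifts well clear, and keep it down until the pack has rolled to the bottom stop and come to rest; then let the pad come back up so that the gate closes. Work only with the fingers on that lever's near end: do not touch the packs or the gates, leave the sponge cake dispenser shut, and disturb nothing else on the table.

Things in the scene. Friction and masses are not known exactly. Their poses are not given: they have to be found in the camera images.
- dispenser_choc: Fixed roller-lane dispenser holding the pack of dark brown chocolate cake. Origin: lane centre at table height; x points up the slope, y to the lever's side. Base 340 x 190 mm. Lane 106 mm wide, falls 14 degrees towards -x; roller tops 50 mm high at x = -150 (stop plate, 30 mm tall), 129 mm at x = +165; rails rise 20 mm above them. Lever along x at y = +80, pivot at x = -90, height 125.
- choc_pack: Closed clear plastic pack with a white base, 110 x 95 x 40 mm, about 0.2 kg, holding dark brown chocolate cake; origin: centre of its underside, x along the 110 mm. Starts on the upper half of its lane against the gate; with the gate up it rolls 190 mm down to the stop plate in one to three seconds.
- choc_pad (a point): Centre of the top of the orange press pad (36 x 32 mm, slightly tilted) on the near end of the chocolate dispenser's lever: dispenser x = -180, y = +84, height 156 mm when up. 90 mm from the pivot; goes down 39 mm at full travel, nearly straight (within 5 mm), nothing in its way below. Takes 2.5 N at first, 5 N at the bottom, then a hard stop; springs back.
- choc_lever (a joint): Rocking lever of the chocolate dispenser, rad: 0 = pad up, gate down (a spring returns it there), 0.42 = pad fully down, gate fully up (hard stop). The gate clears the pack from about 0.25.
- choc_gate (a point): Middle of the lower edge of the green gate plate of the chocolate dispenser (98 x 40 mm, 5 mm thick) with its steel crossbar, across the lane at dispenser x = +30, on the lever's far end; holds back the pack. Top 150 mm high when down. This edge is 110 mm high when down, about 50 mm higher when fully up. Not to be touched.
- choc_stop (a point): Point on the rollers of the chocolate dispenser where the middle of the pack's underside lies once the pack has arrived against the stop plate.
- dispenser_sponge: Fixed roller-lane dispenser holding the pack of pale yellow sponge cake with cream. Origin: lane centre at table height; x points up the slope, y to the lever's side. Base 340 x 190 mm. Lane 106 mm wide, falls 14 degrees towards -x; roller tops 50 mm high at x = -150 (stop plate, 30 mm tall), 129 mm at x = +165; rails rise 20 mm above them. Lever along x at y = +80, pivot at x = -90, height 125.
- sponge_pack: Closed clear plastic pack with a white base, 110 x 95 x 40 mm, about 0.2 kg, holding pale yellow sponge cake with cream; origin: centre of its underside, x along the 110 mm. Starts on the upper half of its lane against the gate; with the gate up it rolls 190 mm down to the stop plate in one to three seconds.
- sponge_pad (a point): Centre of the top of the orange press pad (36 x 32 mm, slightly tilted) on the near end of the sponge dispenser's lever: dispenser x = -180, y = +84, height 156 mm when up. 90 mm from the pivot; goes down 39 mm at full travel, nearly straight (within 5 mm), nothing in its way below. Takes 2.5 N at first, 5 N at the bottom, then a hard stop; springs back.
- sponge_lever (a joint): Rocking lever of the sponge dispenser, rad: 0 = pad up, gate down (a spring returns it there), 0.42 = pad fully down, gate fully up (hard stop). The gate clears the pack from about 0.25.
- sponge_gate (a point): Middle of the lower edge of the green gate plate of the sponge dispenser (98 x 40 mm, 5 mm thick) with its steel crossbar, across the lane at dispenser x = +30, on the lever's far end; holds back the pack. Top 150 mm high when down. This edge is 110 mm high when down, about 50 mm higher when fully up. Not to be touched.
- sanitiser: White sanitiser bottle, 60 mm wide, 170 mm tall; bystander; origin at its underside's centre.
- jar: Amber jar with red cap, 64 mm wide, 85 mm tall; bystander; origin at its underside's centre.
- label_roll: Roll of paper labels lying flat, 70 mm wide, 32 mm tall; bystander; origin at its underside's centre.
- cup: Blue cup, 76 mm wide, 90 mm tall; bystander; origin at its underside's centre.
- spare_pack: Spare pack of sponge cake on the table, 110 x 95 x 40 mm; bystander; origin at its underside's centre.
- spatula: Spatula lying on the table, handle to its -x; bystander; origin on its underside.
- tape: Roll of yellow tape lying flat, 57 mm wide, 20 mm tall; bystander; origin at its underside's centre.
Things that resemble listed ones, but are neither listed nor needed, are in the scene too. Leave any purple look-alike of the choc_pack alone.

How it is judged:
By the outcome, as a careful person would: the job done as asked, in the order asked, and still so for the second after the job is handed in, with the robot touching nothing.
It also fails if it takes over 29 s, if anything falls off the work surface, if the arm or the gripper's body presses on something with over 40 N, if the wrist force passes 120 N, or if a joint passes its speed limit or range.

### The arm

A 7-joint arm with a two-finger parallel gripper is mounted at the origin on the work surface. World frame = base frame: x ahead of the robot, y to its left, z up, the work surface at z = 0. Lengths are in m, angles in rad, forces in N, time in s.
With the tool pointing down it reaches from about 0.375 to 0.925 m from the base axis. Payload 3.1 kg.
Tool frame: the origin (TCP) lies between the finger pads; the fingertips stand 19 mm ahead of it and the grasp point (between the pads) is the TCP; z points along the fingers, y is the direction in which the jaws open and shut (so a half turn about z gives the same grasp; the last joint's range is limited). The gripper opens to 85 mm and grips with 20 to 120 N. Pads are 22 mm wide; open, the fingers measure 114 mm over their backs; the gripper's body (76 mm by 85 mm) begins 54 mm behind the grasp point. The pads swing forward as they close: fully open they stand 13 mm farther back than shut.
Start: joints at [-1.38, 0.383, 0.044, 1.598, -0.018, 1.161, -0.05], TCP at [0.185, 0.623, 0.25] pointing down, gripper open.
Joint ranges: [-2.61, 2.61], [-0.41, 2.15], [-1.48, 1.57], [0, 2.5], [-1.57, 4.71], [0.05, 1.97], [-2.85, 2.85]. Speed limits (rad/s): [2.79, 2.79, 3.14, 3.14, 3.14, 3.14, 3.14].

### API

Orientations are given as a unit quaternion [x, y, z, w].
In Python, from bench import move_ptp, movel, move_j, move_gripper, pause, inverse_kinematics, read_camera, camera_params, MotionError, sign_off, look_for, tip_of, read_time_s, read_qpos, read_joint_vel, read_effort, read_eef_pos, read_tcp_rot, read_ft_force, read_ft_torque, read_finger_gap gives the robot as it stands. Calls block until the motion is done:
- move_ptp(position, orientation): joint-space move of the TCP to a pose.
- movel(position, orientation=None, speed=0.15): straight line of the TCP; orientation=None keeps the orientation; speed is the mean speed in m/s.
- move_j(angles): joint-space move.
- move_gripper(opening, effort=None): finger opening in m; effort is the grip in N (None keeps the last); returns when the fingers have stopped.
- pause(seconds).
- inverse_kinematics(position, orientation): joint angles nearest the present ones, or None.
- read_camera(name): name is "scene" or "side" or "wrist"; returns the picture (400x640x3 uint8, red, green, blue); there is no depth.
- camera_params(name): a dict with "K" (3x3 intrinsics, pixels), "camera_from_world" (4x4, takes a point from world to camera coordinates). Camera axes: x right, y down, z forward; pixel columns grow to the right and rows downward; lengths in m; the calibration is good to about 2 mm. A picture is of the moment at which its call begins: read the wrist's pose just before it. camera_params takes no time and is no camera call; for the wrist camera it gives the pose at the moment of the call.
A pose or a line that the arm cannot do raises MotionError and nothing moves.
- sign_off(): hands the job in, once; it reports no verdict.
Trained networks look in the newest picture that a camera, given by its name, has taken for a name from the list of things; names that differ only in an ending like _2 or _b are one class to them, and where a whole thing is asked for, a point or a joint stands for the part that bears it (a point fixed in the world has none). Each returns a list of dicts, best first, with "confidence" (0 to 1); they miss things now and then, are a little off and sometimes report something else, mostly with a low value. They report only what shows in the picture. A call takes as long as a camera call. They do not tell look-alikes from the thing itself.
- look_for(camera, name): "at" ([column, row] in pixels, amid what is visible of it).
- tip_of(camera, name): "at" ([column, row] in pixels: a listed point, or the origin of a listed thing).
Readings, each from a call of its own:
- read_time_s(): time.
- read_qpos(): joint angles.
- read_joint_vel(): joint speeds.
- read_effort(): joint torques, N m.
- read_eef_pos(): TCP position.
- read_tcp_rot(): TCP orientation.
- read_ft_force(): force on the tool from outside, world axes, zero at the start.
- read_ft_torque(): the same for the moment, N m.
- read_finger_gap(): finger opening in m.
Only numpy, scipy, OpenCV 4.12 (cv2) and the standard library are available. Lean on these libraries where they do the work, as an engineer would, in place of code of your own. Each camera call takes 0.05 s, during which the arm holds its last target. There are 200 camera calls.

## Working session

There is one attempt and no reset: what is moved stays moved. The work goes in short steps, each a Python script; the robot and the scene stay as the last script left them, time stands still between calls to the robot, and variables do not carry over. Pictures are saved under pics/ and viewed, about 8 in all and at most 12, crops included, and the job is handed in when it is done.

```bash
mkdir -p pics; python3 - <<'E'
from bench import *
import cv2,numpy as np
for c in("scene","side"):
    im=read_camera(c); cv2.imwrite(f"pics/{c}1.png",im[:,:,::-1])
    p=camera_params(c); print(c,p["K"].tolist() if hasattr(p["K"],'tolist') else p["K"],np.round(p["camera_from_world"],3).tolist())
    for n in("choc_pad","sponge_pad","choc_gate","choc_stop","dispenser_choc","choc_pack","sponge_pack"):
        print(n,[(np.round(d["at"],1).tolist(),round(d["confidence"],2)) for d in tip_of(c,n)[:4]])
print(read_time_s(),read_tcp_rot())
E
```

```text
scene [[399.3258934745498, 0.0, 317.2633336362296], [0.0, 399.3258934745498, 201.67886366604463], [0.0, 0.0, 1.0]] [[-0.649, 0.76, -0.004, 0.382], [0.552, 0.468, -0.69, -0.229], [-0.523, -0.451, -0.724, 1.574], [0.0, 0.0, 0.0, 1.0]]
choc_pad [([417.2, 219.8], 0.84)]
sponge_pad [([305.4, 150.9], 0.7), ([417.5, 219.7], 0.63)]
choc_gate []
choc_stop [([369.7, 246.4], 0.68)]
dispenser_choc [([354.3, 280.6], 0.76)]
choc_pack [([445.2, 243.9], 0.93), ([328.4, 283.4], 0.59)]
sponge_pack [([233.7, 202.8], 0.89)]
side [[376.875963136429, 0.0, 322.19417644126844], [0.0, 376.875963136429, 199.21462803909762], [0.0, 0.0, 1.0]] [[0.75, -0.661, 0.01, -0.444], [-0.424, -0.492, -0.761, 0.327], [0.508, 0.566, -0.649, 1.052], [0.0, 0.0, 0.0, 1.0]]
choc_pad [([245.7, 166.1], 0.62), ([207.0, 174.7], 0.48), ([285.7, 185.3], 0.25), ([377.1, 252.5], 0.17)]
sponge_pad [([321.9, 236.2], 0.66)]
choc_gate [([310.8, 162.4], 0.57), ([324.6, 235.5], 0.26)]
choc_stop [([284.5, 186.4], 0.66)]
dispenser_choc [([302.1, 187.9], 0.82)]
choc_pack [([320.9, 155.9], 0.95), ([220.4, 202.6], 0.65)]
sponge_pack [([394.5, 213.6], 0.77)]
0.8 [ 1.43895064e-01  9.89592952e-01  1.45051483e-05 -9.40999969e-06]
```

View pics/scene1.png

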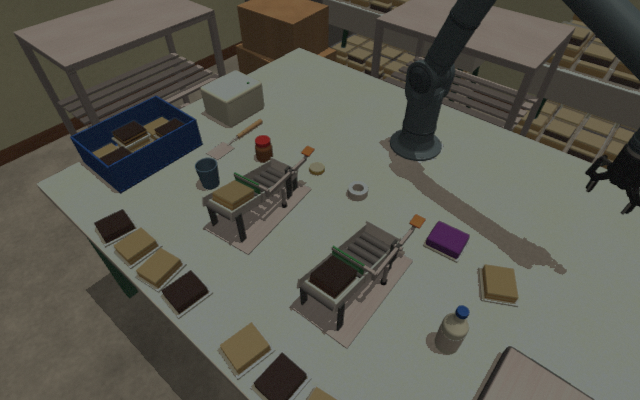

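View pics/side1.png

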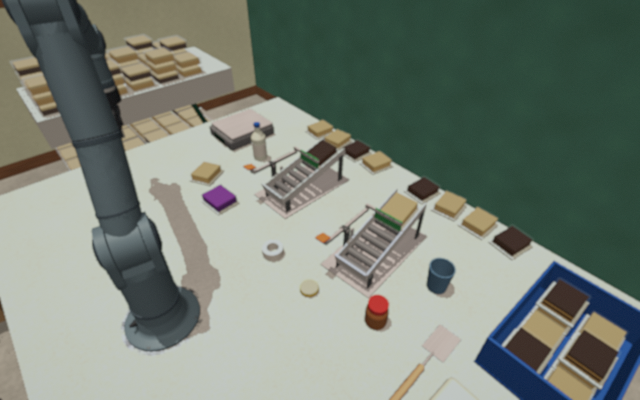

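The scene view shows the chocolate dispenser at about (350,275) with its pad at (417,220). The sponge dispenser's pad is at (307,151). There's a purple look-alike at (447,240), right beside the choc pad. In the side view the choc pad is at about (248,167). I'll fit the dispenser pose next.

```bash
cat > h.py <<'E'
from bench import *
import numpy as np, cv2
from scipy.optimize import least_squares
def proj(P,p): 
    q=(p["camera_from_world"]@np.append(P,1))[:3]; u=p["K"]@q; return u[:2]/u[2]
def top(x): return .05+(x+.15)*.079/.315
L={"pad":(-.18,.084,.156),"org":(0,0,0),"stop":(-.098,0,top(-.098)),"pack":(.086,0,top(.086))}
def world(v,l):
    c,s=np.cos(v[2]),np.sin(v[2]); return np.array([v[0]+c*l[0]-s*l[1],v[1]+s*l[0]+c*l[1],l[2]])
def fit(obs):
    def r(v): return np.concatenate([proj(world(v,L[n]),p)-np.array(a) for p,n,a in obs])
    best=min((least_squares(r,[.6,.2,y],loss="soft_l1",f_scale=2) for y in np.arange(0,6.28,.8)),key=lambda s:s.cost)
    return best.x,np.round(r(best.x).reshape(-1,2),1)
E
python3 - <<'E'
from h import *
s,d=camera_params("scene"),camera_params("side")
obs=[(s,"pad",(417.2,219.8)),(s,"stop",(369.7,246.4)),(s,"org",(354.3,280.6)),(s,"pack",(328.4,283.4)),
(d,"pad",(247,166.5)),(d,"stop",(284.5,186.4)),(d,"org",(302.1,187.9)),(d,"pack",(320.9,155.9))]
v,r=fit(obs); print(v,r.tolist()); P=world(v,L["pad"]); print("pad",P,np.hypot(*P[:2]))
# purple pack, from scene
p=s;K=p["K"];T=p["camera_from_world"];ray=T[:3,:3].T@np.linalg.solve(K,[447,240,1]);C=-T[:3,:3].T@T[:3,3]
print("purple",C+ray*(.02-C[2])/ray[2])
E
```

```text
[0.66300803 0.19060401 6.34615169] [[-0.9, 0.5], [1.4, -0.9], [-3.3, 0.4], [6.3, -2.5], [2.7, -1.9], [-0.4, -0.8], [1.7, -0.6], [-1.6, -0.0]]
pad [0.47807906 0.26311108 0.156     ] 0.5456986599347189
purple [0.3688112  0.33252956 0.02      ]
```

```bash
python3 - <<'E'
from h import *
from scipy.spatial.transform import Rotation as R
P=np.array([.478,.263,.156]); q0=read_qpos()
best=None
for a in np.arange(-np.pi,np.pi,np.pi/8):
    o=(R.from_euler('z',a)*R.from_euler('x',np.pi)).as_quat()
    j=[inverse_kinematics(P+[0,0,z],o) for z in(.12,-.03)]
    if any(x is None for x in j): continue
    m=max(abs(np.array(j[0])-q0)); print(round(a,2),np.round(j[0],2),round(m,2))
    if best is None or m<best[0]: best=(m,o,a)
o=best[1]; np.save("o.npy",o); print(best)
move_gripper(0.0)
move_ptp(P+[0,0,.12],o)
print(read_time_s(),read_eef_pos(),read_ft_force())
im=read_camera("wrist"); cv2.imwrite("pics/w1.png",im[:,:,::-1]); w=camera_params("wrist")
for n in("choc_pad","choc_stop"): print(n,tip_of("wrist",n),proj(P,w))
im=read_camera("scene"); cv2.imwrite("pics/s2.png",cv2.resize(im[130:350,270:510,::-1],None,fx=2.5,fy=2.5))
E
```

```text
-3.14 [-0.83  0.16  0.28  1.83 -0.05  1.15  1.04] 1.09
-2.75 [-0.8   0.16  0.25  1.83 -0.04  1.15  1.42] 1.47
-2.36 [-0.76  0.16  0.2   1.83 -0.04  1.15  1.81] 1.86
-1.96 [-0.73  0.16  0.16  1.83 -0.03  1.15  2.2 ] 2.25
-1.57 [-0.69  0.16  0.12  1.83 -0.02  1.15  2.58] 2.63
-1.18 [ 0.43  0.41 -1.23  1.78  0.41  1.24  2.63] 2.68
-0.79 [-1.67  0.47  1.4   1.86 -0.49  1.23 -2.48] 2.43
-0.39 [-1.67  0.47  1.4   1.86 -0.49  1.23 -2.08] 2.03
0.0 [-1.14  0.18  0.64  1.85 -0.12  1.15 -2.04] 1.99
0.39 [-1.12  0.18  0.61  1.85 -0.11  1.15 -1.65] 1.6
0.79 [-1.07  0.17  0.55  1.84 -0.1   1.15 -1.27] 1.22
1.18 [-1.04  0.17  0.52  1.84 -0.09  1.15 -0.89] 0.84
1.57 [-1.03  0.17  0.5   1.84 -0.09  1.15 -0.5 ] 0.46
1.96 [-0.98  0.17  0.44  1.84 -0.08  1.15 -0.11] 0.4
2.36 [-0.92  0.16  0.39  1.84 -0.07  1.15  0.27] 0.45
2.75 [-0.87  0.16  0.33  1.84 -0.06  1.15  0.65] 0.7
(np.float64(0.40316848864011734), array([5.55570233e-01, 8.31469612e-01, 5.09128300e-17, 3.40188654e-17]), np.float64(1.9634954084936211))
3.2667 [0.47690498 0.26549808 0.27575775] [ 0.15598289  0.83391311 -0.29957683]
choc_pad [{'at': [311.5, 204.8], 'confidence': 0.88}] [317.99097696 206.95092246]
choc_stop [{'at': [364.6, 276.6], 'confidence': 0.75}] [317.99097696 206.95092246]
```

View pics/w1.png

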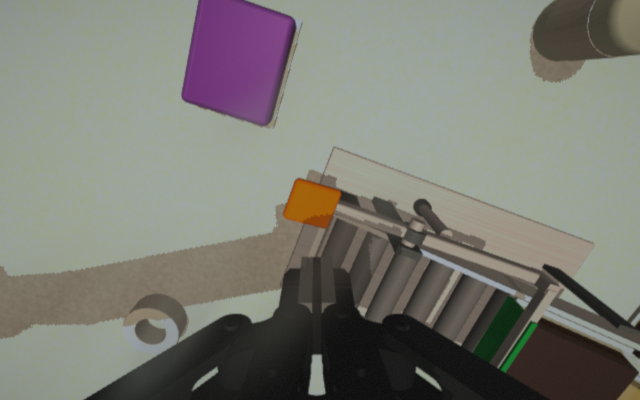

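The wrist view shows the orange pad unobstructed at (312,203) with the fingertips just below it in the image. The purple pack, at (240,60), is out of the way. I'll refine the pad position from this picture, then descend until contact.

```bash
python3 - <<'E'
from h import *
o=np.load("o.npy")
print("eef",read_eef_pos())
p=camera_params("wrist");read_camera("wrist");a=tip_of("wrist","choc_pad");print(a)
T=p["camera_from_world"];ray=T[:3,:3].T@np.linalg.solve(p["K"],[*a[0]["at"],1]);C=-T[:3,:3].T@T[:3,3]
P=C+ray*(.156-C[2])/ray[2]; print("pad",P); np.save("P.npy",P)
f0=read_ft_force()
t=P+[0,0,.156-.156+.019+.012]
movel(t,o,speed=.12); pause(.2); e=read_eef_pos(); print("eef",e,t)
np.save("off.npy",t-e); t[:2]+=(t-e)[:2]
for k in range(20):
    movel(t,o,speed=.05); f=read_ft_force()-f0
    print(round(read_eef_pos()[2],4),np.round(f,2))
    if abs(f[2])>1.5: break
    t[2]-=.003
np.save("t.npy",t);print(read_eef_pos(),read_time_s())
im=read_camera("wrist"); im2=read_camera("scene")
cv2.imwrite("pics/c1.png",np.hstack([cv2.resize(im[100:400,200:500],(400,400)),cv2.resize(im2[150:310,310:470],(400,400))])[:,:,::-1])
E
```

```text
eef [0.4774174  0.26438629 0.27582673]
[{'at': [311.2, 204.3], 'confidence': 0.89}, {'at': [482.7, 337.8], 'confidence': 0.74}]
pad [0.4732063  0.26188133 0.156     ]
eef [0.47390966 0.26228849 0.18801373] [0.4732063  0.26188133 0.187     ]
0.1872 [-0.72 -0.09 -0.95]
0.1836 [-0.91 -1.25 -0.49]
0.1806 [-1.32 -0.62 -0.9 ]
0.1777 [-0.04 -1.13 -1.42]
0.1753 [-1.83 -0.66  1.3 ]
0.1721 [0.54 0.08 1.42]
0.1689 [-1.17  0.18  1.71]
[0.47255355 0.26187563 0.16893752] 6.4083
```

View pics/c1.png

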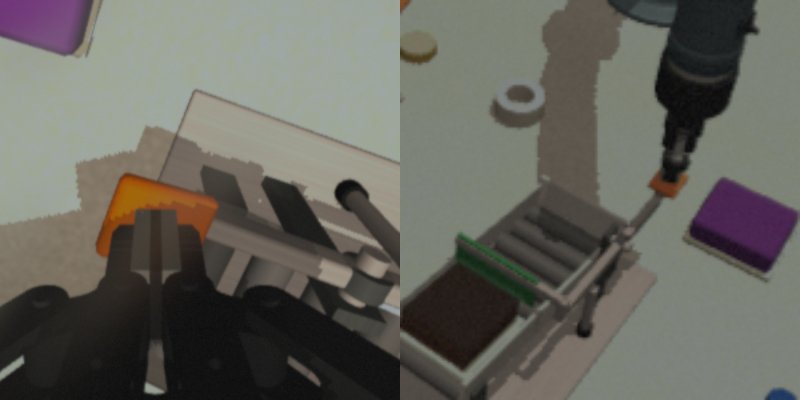

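The closed fingers are on the pad, well centred, and the gate is still down. I'll press now and watch the pack.

```bash
python3 - <<'E'
from h import *
o=np.load("o.npy");t=np.load("t.npy");s=camera_params("scene")
for z in(.155,.147,.141,.139):
    t[2]=z-.001; movel(t,o,speed=.06); f=read_ft_force(); print(round(read_eef_pos()[2],4),np.round(f,1))
    if f[2]>12: break
np.save("t.npy",t)
prev=None
def obs():
    global prev
    im=read_camera("scene")[150:350,270:450].astype(int); d=None if prev is None else int((abs(im-prev).max(2)>25).sum()); prev=im; return d
for k in range(9):
    print(round(read_time_s(),2),obs(),round(read_ft_force()[2],1),round(read_eef_pos()[2],4)); pause(.35)
im=read_camera("scene");print([(x["at"],round(x["confidence"],2)) for x in tip_of("scene","choc_pack")]);im2=read_camera("side")
cv2.imwrite("pics/p1.png",np.hstack([cv2.resize(im[150:350,270:470],(400,400)),cv2.resize(im2[90:250,200:360],(400,400))])[:,:,::-1])
E
```

```text
0.1539 [-2.   1.   3.8]
0.1462 [-3.   0.6  5. ]
0.1403 [-1.   0.6  5.5]
0.1384 [-0.7  0.   5. ]
7.69 None 5.5 0.1384
8.09 698 4.9 0.1381
8.49 124 4.3 0.138
8.89 1 5.6 0.138
9.29 1 5.0 0.138
9.69 1 4.3 0.138
10.09 0 4.7 0.138
10.49 0 3.9 0.138
10.89 1 4.6 0.138
[([373.6, 246.2], 0.84), ([444.4, 246.3], 0.63)]
```

View pics/p1.png

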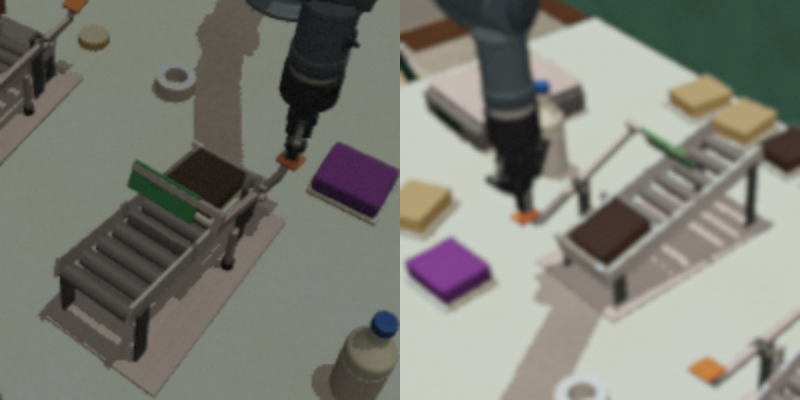

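The gate is fully up, and the pack is at the bottom stop at rest, with no image change for 2 s. I'll release the pad slowly and retreat straight up.

```bash
python3 - <<'E'
from h import *
o=np.load("o.npy");t=np.load("t.npy")
t[2]=.185; movel(t,o,speed=.05); t[2]=.27; movel(t,o,speed=.15); pause(.4)
print(read_time_s(),read_ft_force(),read_eef_pos())
im=read_camera("scene");print([(x["at"],round(x["confidence"],2)) for x in tip_of("scene","choc_pack")],[x["at"] for x in tip_of("scene","choc_pad")]);im2=read_camera("side")
cv2.imwrite("pics/r1.png",np.hstack([cv2.resize(im[120:350,220:450],(400,400)),cv2.resize(im2[90:290,200:400],(400,400))])[:,:,::-1])
E
```

```text
13.65 [-0.2136428  -0.38095851 -0.44972411] [0.47227779 0.26130606 0.26945222]
[([444.0, 245.7], 0.94), ([370.2, 245.9], 0.6)] [[420.2, 218.0]]
```

View pics/r1.png

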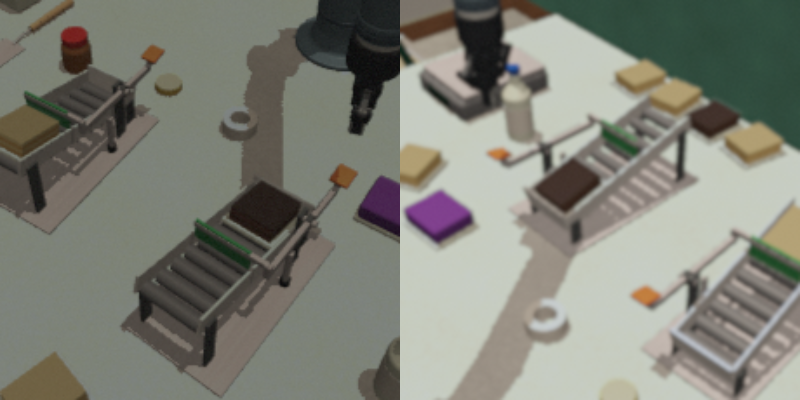

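The pad is back up, the gate is down, and the pack is resting at the stop. The sponge dispenser is still shut and the fingers are clear.

```bash
python3 -c "
from bench import *
sign_off()"
```

```text
the job is handed in; nothing more can be done
```

The job is done and handed in. With closed fingers I pressed the chocolate dispenser's pad down about 38 mm, at about 5 N and never against the hard stop. I held it for roughly 3 s, until the pack had rolled to the bottom stop; the pictures showed no movement for the last 2 s. I then released the pad slowly and moved straight up.

**Last checks, at 13.7 s of the 29 s limit:**
- **Chocolate dispenser:** the pad is up, the gate is down, and the pack is at the stop (within about 1 px of the expected point).
- **Sponge dispenser and the rest:** the sponge dispenser is still shut, and nothing else in the final pictures, which cover the area around both dispensers, looks moved.
- **Contact:** the force on the tool is about zero.

**Disagreements:**
- The initial pad estimate from the fixed cameras was about 5 mm off the wrist-camera one; I used the wrist value, and the fingers landed well on the pad.
- The network ranked the purple look-alike above the real pack in the last picture; I told them apart by eye.

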